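Set the depth stop of a lever die cutter

ROBOT

A 6-joint arm with a two-finger parallel gripper is mounted at the origin on the work surface. World frame = base frame: x ahead of the robot, y to its left, z up, the work surface at z = 0. Lengths are in m, angles in rad, forces in N, time in s.
With the tool pointing down it reaches from about 0.35 to 0.775 m from the base axis. Payload 5.5 kg.
Tool frame: the origin (TCP) lies between the finger pads, 19 mm behind the fingertips; this is the grasp point; z points along the fingers, y is the line along which they close (so a half turn about z gives the same grasp; the last joint's range is limited). The gripper opens to 85 mm and grips with 20 to 120 N. Pads are 22 mm wide; open, the fingers measure 114 mm over their backs; the gripper's body (76 mm by 85 mm) begins 54 mm behind the grasp point. The pads swing forward as they close: fully open they stand 13 mm farther back than shut.
Start: joints at [1.188, 0.313, 0.046, 1.304, 0, 1.431], TCP at [0.138, 0.558, 0.25] pointing down, gripper open.
Joint ranges: [-2.76, 2.76], [-0.86, 1.69], [-1.03, 1.26], [-2.2, 2.34], [-1.47, 1.5], [-3.14, 3.14]. Speed limits (rad/s): [2.57, 2.57, 3.14, 3.14, 3.14, 3.14].

INTERFACE

Orientations are given as a unit quaternion [w, x, y, z].
In Python, from workcell import env gives the robot as it stands.
- The arm moves only by the tool carry_out, never from a script. Its argument "increments" is a list that holds one entry, the list of rows, each a list of 6 numbers: the shift along the tool's x, y, z each as a share of 50 cm, from -1 to 1, then the turn, a rotation vector about the tool's x, y, z each as a share of 2 pi rad, from -1 to 1. In form: [[[x, y, z, ax, ay, az], ...]]. A call has 1 to 5 rows; each row is the pose to reach, as a shift and turn from the pose commanded when the call began, along the tool's axes at that moment, turning the shorter way round; what a row does not reach only later rows make up. A row lasts 1/8 s, in which the tool goes at most 62.5 mm and 10.7 degrees, less where a joint would pass 70% of its speed; a pose out of reach is approached as far as the arm can. A call with a number of a shift or a turn outside -1 to 1 is refused whole. A call with a gripper value outside its range is refused whole. "jaw" is the closure, from 0 (fully open) to 1 (shut), set as the call begins (left out, the last holds). The fingers move at their own pace and stop on an object; "squeeze" is the grip in N (left out, the last holds). Time passes only in rows, so rows that repeat a pose let the fingers close. It gives the time, the measured TCP pose, the force, the opening and the grip force at its end, in the units of the state.
- env.get_state(): the state, without advancing time (a new reading comes with each control period).
- env.read_camera(name): name is "scene" or "side" or "wrist"; returns a dict with "frame" (400x640x3 uint8, blue, green, red), "z_map" (400x640 float32, m along the optical axis (not along the pixel's ray), 0 where there is no reading), "intrinsics" (3x3 intrinsics, pixels), "k1" (the pictures are not rectified: a ray, as slopes to the right and down, at radius r is drawn at 1 + k1 r^2 times it, then the intrinsics apply), "R" (3x3) and "t" (3): a world point X has camera coordinates R X + t; the wrist camera has in their place "T_tool_cam" (4x4, takes a point from camera to tool coordinates, whose origin is the TCP and whose axes are the flange's). Camera axes: x right, y down, z forward; pixel columns grow to the right and rows downward; lengths in m; the calibration is good to about 2 mm. A picture is of the moment at which its call begins: read the wrist's pose just before it.
- env.hand_in(): hands the job in; it is judged then, once.
Trained networks look in the newest picture that a camera, given by its name, has taken for a name from the list of things; names that differ only in an ending like _2 or _b are one class to them, and where a whole thing is asked for, a point or a joint stands for the part that bears it (a point fixed in the world has none). Each returns a list of dicts, best first, with "score" (0 to 1); they miss things now and then, are a little off and sometimes report something else, mostly with a low value. They report only what shows in the picture. A call takes as long as a camera call.
- env.find_in(camera, name): "position" ([x, y, z] in m, in world coordinates, good to about 4 mm: the middle of the surface that is visible of it).
The state is a dict: "clock": time; "joint_pos": joint angles; "qvel": joint speeds; "tau": joint torques, N m; "tcp_pos": TCP position; "orientation": TCP orientation; "wrist_force": force on the tool from outside, world axes, zero at the start; "ft_torque": the same for the moment, N m; "finger_gap": finger opening in m; "grip_force": force on a finger pad.
Only numpy, scipy, OpenCV 4.12 (cv2) and the standard library are available. Lean on these libraries where they do the work, as an engineer would, in place of code of your own. Each camera call takes 0.05 s, during which the arm holds its last target. There are 200 camera calls.

TASK

Set the depth stop of the lever die cutter, whose beam is pinned down with the die resting on the pad: lift the loose black dust cap off the stop screw and stand it mouth down on the free floor of the shallow metal tray, without dropping it. Then turn the winged stop screw clockwise (seen from above) until it seats on its anvil, back it off a quarter turn so that the die will just bite into the pad, and finish still gripping the screw's wing at that setting, ready for a colleague to nip up the lock nut. Leave everything else on the bench, and the block in the tray, where it is.

Things in the scene. Friction and masses are not known exactly. Their poses are not given: they have to be found in the camera images.
- press: Lever die cutter, bolted down. Origin on the bench under the screw axis; x runs along the beam to the pivot. Base x -78 to 288, y -65 to 65 mm. Blue beam 40 mm wide, top 95 mm up; at the origin a 58 mm wide boss, top 102 mm up, carries the lock nut (22 mm wide, 8 high). Handle reaches x = -180 at beam height; pivot cheeks (x 214 to 270) are 111 mm high: nothing is higher than the screw.
- cap: Loose black plastic dust cap, a cup standing upside down over the stop screw on the boss: 46 mm outside diameter, 44 mm high, wall 2.5 mm (inside 41 mm wide, 41 deep), 25 to 50 g. Origin at the centre of its open mouth (underside), z up to the closed end. It must rise 40 mm to clear the screw.
- stop_screw: The stop screw's flat upright thumb wing, dark steel, under the cap: 32 mm long (its x), 9 mm thick (its y), 20 mm high. Origin at its centre, on the screw axis, 127 mm above the bench when seated, 25 mm over the boss top; the wing's two ends look alike. Right-hand thread, 2 mm per turn: clockwise sinks it. Drag 0.1 N m, stays where left; at the seat it stops dead and the torque climbs.
- screw_turn (a joint): Angle (rad) by which the stop screw is backed off from its seat, counted anticlockwise seen from above: 0 = seated hard on the anvil (end stop), 1.571 = a quarter turn backed off; starts between 1.9 and 3.0, can turn out to 4.2. The wing's x axis points this angle + 0.5 rad anticlockwise from the press's x axis.
- tray: Shallow plain metal tray, fixed, 200 mm (its x) x 140 mm (its y) outside, 18 mm high, wall and floor 3 mm. Origin at the centre of its underside, so its floor is 3 mm above the origin. The half on its -x side holds the gauge block; the half on its +x side is free.
- gauge_block: Dark steel block 35 x 60 x 12 mm lying in the -x half of the tray, origin at the centre of its underside. To be left alone.
- spanner: Steel spanner 170 mm long lying beside the cutter on its -y side, along the beam; about 10 mm high. To be left alone.
- ring_die: Round steel punch, 48 mm diameter, 30 mm high, open at the top, standing beside the cutter on its +y side, origin at the centre of its underside. To be left alone.
- weight: Brass 500 g weight with a knob, 44 mm diameter, 58 mm high, standing beyond the tray on its +x side, origin at the centre of its underside. To be left alone.
- durometer: Hand hardness gauge lying flat, 99 x 56 x 30 mm, in front of the tray on its -x side, origin under its centre. To be left alone.
- plaques: Stack of dark moulded plaques 150 x 150 x 16 mm, far to the right (-y), origin under its centre. To be left alone.
- pot: Closed sample jar, 60 mm diameter, 85 mm high, far to the left (+y), origin under its centre. To be left alone.

How it is judged:
On the way, in this order (a step that is already met when the one before it is completed fails the run):
1. the cap stands mouth down on the tray floor, let go and at rest (x of cap in the frame of tray between -0.078 and 0.078 m and y of cap in the frame of tray between -0.048 and 0.048 m and z of cap in the frame of tray below 0.008 m and angle between cap's own z axis and vertical below 0.12 rad and linear speed of cap below 0.03 m/s and contact force between the fingers and cap below 0.1 N), for 0.2 s.
2. the stop screw is turned in until it seats (within 0.1 rad of the stop) (value of joint screw_turn below 0.1 rad), for 0.2 s.
At the end, for the whole second after the job is handed in: The screw is backed off 1.571 rad (within 0.26) from its seat and still, its wing gripped by the fingers (over 5 N, TCP within 35 mm of the wing's centre); the cap stands mouth down, at rest and untouched, on the tray's floor (tilt under 0.12 rad); nothing else was moved (all of step 1 and value of joint screw_turn between 1.311 and 1.831 rad and velocity of joint screw_turn between -0.1 and 0.1 rad/s and contact force between the fingers and stop_screw above 5 N and distance between the grasp point and stop_screw below 0.035 m and contact force between cap and tray above 0.05 N); the arm keeps its last pose, push and grip.
It fails at once if the cap is dropped: falling out of the fingers' hold faster than 0.8 m/s (a drop of more than about 35 mm) (linear speed of cap above 0.8 m/s and contact force between the fingers and cap below 0.1 N).
It fails at once if another thing on the bench or in the tray is moved by more than 20 mm or knocked over (distance of any of gauge_block, spanner, ring_die, weight, durometer, plaques, pot from where it was at the start of the episode above 0.02 m or angle between any of gauge_block, spanner, ring_die, weight, durometer, plaques, pot's own z axis and vertical above 0.4 rad).
It also fails if it takes over 62 s, if anything falls off the work surface, if the arm or the gripper's body presses on something with over 40 N, if the wrist force passes 120 N, or if a joint passes its speed limit or range.

## Working session

There is one attempt and no reset: what is moved stays moved. The work goes in short steps, Python scripts to look and compute and a tool call to move; the robot and the scene stay as the last step left them, time stands still between calls to the robot, and variables do not carry over. Pictures are saved under pics/ and viewed, at most 10 in all, crops included, and the job is handed in when it is done.

Besides the shell and the picture viewer there is one more tool, called after ">>>" as name(argument=value, ...), one argument or row to a line, values as JSON. carry_out: Moves the arm, as the interface text tells. Its arguments: {"type":"object","properties":{"increments":{"type":"array","items":{"type":"array","items":{"type":"array","items":{"type":"number","minimum":-1,"maximum":1}}}},"jaw":{"type":"number"},"squeeze":{"type":"number"}},"required":["increments"]}

```bash
mkdir -p pics; ls
cat > h.py <<'E'
import numpy as np, cv2
from workcell import env
from scipy.spatial.transform import Rotation as Ro
def pose():
    s=env.get_state(); q=s['orientation']; return np.array(s['tcp_pos']),Ro.from_quat([q[1],q[2],q[3],q[0]]),s
def cloud(name):
    p,R,s=pose(); c=env.read_camera(name); K=np.array(c['intrinsics']); k1=c['k1']; z=c['z_map']
    v,u=np.mgrid[:z.shape[0],:z.shape[1]].astype(float)
    pts=np.stack([u,v],-1).reshape(-1,1,2)
    n=cv2.undistortPoints(pts,K,np.array([k1,0,0,0,0.])).reshape(*z.shape,2)
    P=np.dstack([n[...,0]*z,n[...,1]*z,z])
    if 'R' in c: W=(P-np.array(c['t']))@np.array(c['R'])
    else:
        T=np.array(c['T_tool_cam']); W=(P@T[:3,:3].T+T[:3,3])@R.as_matrix().T+p
    W[z==0]=np.nan
    return c['frame'],W
E
python3 - <<'E'
from h import *
s=pose()[2]; print(s)
for n in ['scene','side','wrist']:
    f,W=cloud(n); cv2.imwrite(f'pics/{n}0.png',f); np.save(f'{n}0.npy',W)
    for o in ['cap','tray','press','ring_die','weight','gauge_block','spanner','durometer','stop_screw']:
        print(n,o,[(np.round(d['position'],3).tolist(),round(d['score'],2)) for d in env.find_in(n,o)[:2]])
E
```

```text
pics
{'clock': 0.0, 'joint_pos': array([ 1.18841277e+00,  3.13969455e-01,  4.49727201e-02,  1.30359768e+00,
       -1.79042903e-05,  1.43116266e+00]), 'qvel': array([-0.00031759,  0.00090953, -0.00013655, -0.00130112, -0.00160138,
       -0.00067805]), 'tau': array([ 4.44902826e-04, -4.80622709e+01,  2.98536408e+01,  1.91394106e-02,
       -9.48730826e-05, -5.00387486e-06]), 'tcp_pos': array([0.13806641, 0.55768308, 0.24912389]), 'orientation': array([-2.23354606e-04,  1.21077094e-01,  9.92642700e-01, -8.70906037e-04]), 'wrist_force': array([-0.0264281 ,  0.39169475, -0.03425149]), 'ft_torque': array([-0.02336139,  0.01950561,  0.02221789]), 'grip_force': 0.0, 'finger_gap': 0.08514248304196091}
scene cap [([0.529, -0.149, 0.144], 0.68)]
scene tray [([0.551, 0.193, -0.001], 0.78), ([0.534, -0.152, 0.142], 0.45)]
scene press [([0.66, -0.142, 0.037], 0.82), ([0.374, 0.201, 0.03], 0.54)]
scene ring_die [([0.503, -0.04, 0.018], 0.73), ([0.7, 0.199, 0.036], 0.73)]
scene weight [([0.698, 0.198, 0.035], 0.51)]
scene gauge_block [([0.66, -0.142, 0.036], 0.72), ([0.486, 0.22, 0.017], 0.49)]
scene spanner []
scene durometer [([0.504, -0.044, 0.02], 0.64), ([0.372, 0.205, 0.03], 0.63)]
scene stop_screw [([0.407, 0.503, 0.058], 0.57)]
side cap [([0.519, -0.169, 0.138], 0.47)]
side tray [([0.547, 0.193, 0.004], 0.71)]
side press [([0.6, -0.186, 0.034], 0.88)]
side ring_die [([0.5, -0.046, 0.017], 0.47)]
side weight [([0.685, 0.179, 0.04], 0.55)]
side gauge_block [([0.471, 0.214, 0.017], 0.48)]
side spanner [([0.561, -0.274, 0.007], 0.77)]
side durometer [([0.357, 0.19, 0.029], 0.65)]
side stop_screw []
wrist cap []
wrist tray [([0.368, 0.496, 0.028], 0.45)]
wrist press []
wrist ring_die []
wrist weight [([0.37, 0.496, 0.025], 0.36)]
wrist gauge_block []
wrist spanner []
wrist durometer [([0.385, 0.227, 0.014], 0.62)]
wrist stop_screw []
```

View pics/scene0.png

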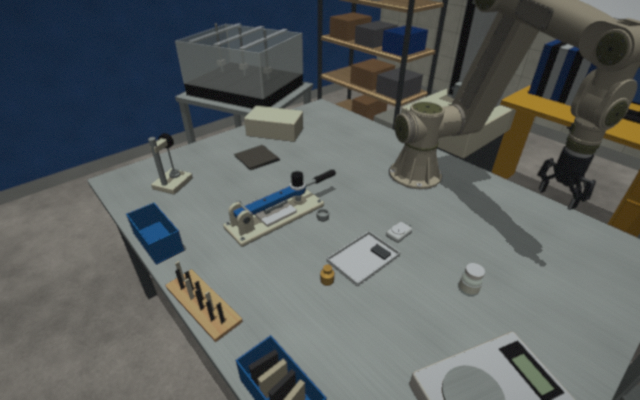

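Run:
```python
from h import *
for n in ['scene','side']:
    W=np.load(n+'0.npy'); P=W.reshape(-1,3)
    # cap top
    m=(P[:,2]>0.125)&(P[:,2]<0.165)&(np.abs(P[:,0]-.53)<.06)&(np.abs(P[:,1]+.155)<.06)
    Q=P[m]; t=Q[Q[:,2]>np.nanpercentile(Q[:,2],97)-.004]
    c,r=cv2.minEnclosingCircle(t[:,:2].astype(np.float32)); print(n,len(Q),np.percentile(Q[:,2],[1,50,99]),'top',c,r)
    # tray points
    m=(P[:,2]>-.005)&(P[:,2]<0.022)&(np.abs(P[:,0]-.55)<.14)&(np.abs(P[:,1]-.2)<.12)&(P[:,2]>.012)
    print('tray rim rect',cv2.minAreaRect(P[m][:,:2].astype(np.float32)),m.sum())
    m=(P[:,2]>.086)&(P[:,2]<.1)&(P[:,0]>.3)&(P[:,0]<.9)&(P[:,1]<0)
    Q=P[m]; print('beam',len(Q),cv2.minAreaRect(Q[:,:2].astype(np.float32)), cv2.fitLine(Q[:,:2].astype(np.float32),cv2.DIST_HUBER,0,.01,.01).ravel())
```

```text
scene 123 [0.12537096 0.144862   0.14994642] top (0.5227847099304199, -0.16104425489902496) 0.0234515480697155
tray rim rect ((0.5638384819030762, 0.1953415423631668), (0.14405739307403564, 0.2519933879375458), 89.4945068359375) 444
beam 1075 ((0.5845696926116943, -1.2640798091888428), (0.5979549288749695, 2.267429828643799), 0.8525367975234985) [ 0.02318206  0.99973124  0.61441857 -0.663375  ]
side 164 [0.12585791 0.14315003 0.14905292] top (0.520357608795166, -0.1649394929409027) 0.02358367294073105
tray rim rect ((0.5615624189376831, 0.19505426287651062), (0.2504940330982208, 0.1487017571926117), 0.7548007369041443) 233
beam 998 ((0.5420476198196411, -0.4086916744709015), (0.569297194480896, 0.5731313228607178), 8.551315307617188) [ 0.999095   -0.04253339  0.5584777  -0.16822189]
```

The scene picture shows the press at about (270,205), with the capped screw at (297,179). The tray is at (363,258), with its block on the robot side at (381,252) and the weight at (327,272). I'll move over the cap next.

```bash
cat >> h.py <<'E'
def inc(pos,yaw=None):
    """increment row from measured pose to pos with tool down, tool x at world angle yaw(deg)"""
    p,R,s=pose(); 
    if yaw is None: Rt=R
    else:
        a=np.radians(yaw); x=np.array([np.cos(a),np.sin(a),0]); z=np.array([0,0,-1.]); Rt=Ro.from_matrix(np.stack([x,np.cross(z,x),z],1))
    d=R.inv().apply(np.array(pos)-p)/.5; w=(R.inv()*Rt).as_rotvec()/(2*np.pi)
    x=R.as_matrix()[:,0]; print('t',s['clock'],'p',p.round(4),'yaw',np.degrees(np.arctan2(x[1],x[0])).round(2),'j6',s['joint_pos'][5].round(3),'F',s['wrist_force'].round(1),'T',s['ft_torque'].round(3),'gap',round(s['finger_gap'],4),'grip',round(s['grip_force'],1)); print('inc',d.round(4),w.round(4)); return d,w
E
python3 - <<'E'
from h import *
print(pose()[1].as_matrix().round(3)); inc([.522,-.163,.30],180)
c=env.read_camera('wrist'); print(np.round(c['T_tool_cam'],3),c['intrinsics'])
E
```

```text
[[-0.971  0.24   0.   ]
 [ 0.24   0.971  0.   ]
 [ 0.     0.    -1.   ]]
t 1.5 p [0.1382 0.5582 0.25  ] yaw 166.09 j6 1.431 F [ 0.3  0.3 -1. ] T [ 0.029 -0.004  0.013] gap 0.0855 grip 0.0
inc [-1.0917 -1.2155 -0.1   ] [ 0.      0.     -0.0386]
[[-0.    -0.955 -0.295  0.076]
 [ 1.    -0.    -0.001 -0.   ]
 [ 0.001 -0.295  0.955 -0.123]
 [ 0.     0.     0.     1.   ]] [[331.52594961   0.         321.45193981]
 [  0.         331.52594961 205.03779402]
 [  0.           0.           1.        ]]
```

>>> carry_out(
  increments=[
    [[-0.55,-0.61,-0.1,0,0,-0.0386],[-0.55,-0.61,-0.1,0,0,-0.0386],[-0.55,-0.61,-0.1,0,0,-0.0386],[-0.55,-0.61,-0.1,0,0,-0.0386],[-0.55,-0.61,-0.1,0,0,-0.0386]],
  ],
)

```text
clock: 2.17
tcp_pos: [0.2848, 0.2835, 0.2882]
orientation: [0.001, -0.0, 1.0, 0.0]
wrist_force: [1.0, 0.7, -1.2]
finger_gap: 0.0857
grip_force: 0.0
```

```bash
python3 -c "
from h import *
inc([.522,-.163,.30],180)"
```

```text
t 2.175 p [0.2848 0.2835 0.2882] yaw -179.98 j6 0.582 F [ 1.   0.7 -1.2] T [ 0.018 -0.065  0.037] gap 0.0857 grip 0.0
inc [-0.474  -0.8932 -0.0236] [0.0001 0.0002 0.0001]
```

>>> carry_out(
  increments=[
    [[-0.474,-0.893,-0.024,0,0,0],[-0.474,-0.893,-0.024,0,0,0],[-0.474,-0.893,-0.024,0,0,0],[-0.474,-0.893,-0.024,0,0,0],[-0.474,-0.893,-0.024,0,0,0]],
  ],
)

```text
clock: 2.8
tcp_pos: [0.4314, 0.007, 0.2956]
orientation: [0.001, 0.0, 1.0, 0.0]
wrist_force: [1.9, 0.1, 0.1]
finger_gap: 0.0854
grip_force: 0.0
```

```bash
python3 -c "
from h import *
inc([.522,-.163,.30],180)"
```

```text
t 2.8 p [0.4314 0.007  0.2956] yaw 179.96 j6 -0.17 F [1.9 0.1 0.1] T [ 0.053 -0.044  0.029] gap 0.0854 grip 0.0
inc [-0.1816 -0.3399 -0.0087] [ 0.      0.0002 -0.0001]
```

>>> carry_out(
  increments=[
    [[-0.16,-0.33,-0.009,0,0,0],[-0.16,-0.33,-0.009,0,0,0],[-0.16,-0.33,-0.009,0,0,0],[-0.16,-0.33,-0.009,0,0,0],[-0.16,-0.33,-0.009,0,0,0]],
  ],
)

```text
clock: 3.42
tcp_pos: [0.5102, -0.1558, 0.2992]
orientation: [-0.0, 0.001, 1.0, 0.0]
wrist_force: [0.1, 0.4, 0.7]
finger_gap: 0.0854
grip_force: 0.0
```

```bash
cat >> h.py <<'E'
def circ(Q):
    hull=cv2.convexHull(Q[:,:2].astype(np.float32)); return cv2.minEnclosingCircle(hull),cv2.fitEllipse(hull)
E
python3 - <<'E'
from h import *
f,W=cloud('wrist'); cv2.imwrite('pics/w1.png',f); np.save('w1.npy',W)
P=W.reshape(-1,3); P=P[np.isfinite(P[:,0])]
m=(P[:,2]>.135)&(P[:,2]<.165)&(np.hypot(P[:,0]-.522,P[:,1]+.163)<.06)
Q=P[m]; print(len(Q),np.percentile(Q[:,2],[2,50,98]),circ(Q))
inc([.522,-.163,.30],180)
print(env.find_in('wrist','cap'))
E
```

```text
2071 [0.13874009 0.14553713 0.14693832] (((0.5210098028182983, -0.15986528992652893), 0.022945964708924294), ((0.5209125876426697, -0.15983699262142181), (0.04492933675646782, 0.04509466513991356), 147.399169921875))
t 3.475 p [ 0.5101 -0.1551  0.2995] yaw -179.99 j6 -0.446 F [0.2 0.8 1. ] T [0.04  0.007 0.025] gap 0.0855 grip 0.0
inc [-0.0238 -0.0157 -0.001 ] [ 0.0001 -0.0001  0.    ]
[{'position': [0.5184, -0.161, 0.1488], 'score': 0.67}, {'position': [0.5539, -0.2714, 0.0066], 'score': 0.55}, {'position': [0.6827, 0.1789, 0.0376], 'score': 0.35}]
```

View pics/w1.png

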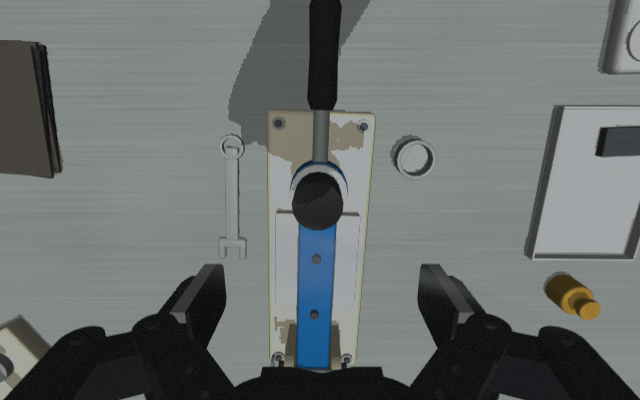

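The wrist picture shows the cap at about (318,200), the beam running away from it, and the fingers straddling clear on both sides. Next I descend and grip.

>>> carry_out(
  increments=[
    [[-0.022,-0.01,0.12,0,0,0],[-0.022,-0.01,0.23,0,0,0],[-0.022,-0.01,0.3,0,0,0],[-0.022,-0.01,0.337,0,0,0],[-0.022,-0.01,0.337,0,0,0]],
  ],
)

```text
clock: 4.15
tcp_pos: [0.5202, -0.159, 0.1301]
orientation: [-0.001, -0.001, 1.0, 0.001]
wrist_force: [-0.7, -0.4, 0.6]
finger_gap: 0.0857
grip_force: 0.0
```

>>> carry_out(
  increments=[
    [[0,0,0,0,0,0],[0,0,0,0,0,0],[0,0,0,0,0,0],[0,0,0,0,0,0],[0,0,0,0,0,0]],
  ],
  jaw=1,
  squeeze=30,
)

```text
clock: 4.78
tcp_pos: [0.5225, -0.161, 0.1327]
orientation: [0.001, 0.0, 1.0, -0.0]
wrist_force: [-0.9, 1.5, 6.2]
finger_gap: 0.0444
grip_force: 31.0
```

Run:
```python
from h import *
inc([.521,-.16,.131],180)
# tray from w1
P=np.load('w1.npy').reshape(-1,3); P=P[np.isfinite(P[:,0])]
m=(P[:,2]>.01)&(P[:,2]<.024)&(P[:,0]>.43)&(P[:,0]<.67)&(P[:,1]>.1)&(P[:,1]<.28)
Q=P[m];print(len(Q),Q.min(0),Q.max(0)); 
for n in ['scene','side']:
    P=np.load(n+'0.npy').reshape(-1,3); m=(P[:,2]>.01)&(P[:,2]<.022)&(P[:,0]>.43)&(P[:,0]<.66)&(P[:,1]>.1)&(P[:,1]<.29); print(n,cv2.minAreaRect(P[m][:,:2].astype(np.float32)))
```

```text
t 4.775 p [ 0.5225 -0.161   0.1327] yaw 179.99 j6 -0.446 F [-0.9  1.5  6.2] T [0.314 0.165 0.046] gap 0.0444 grip 31.0
inc [0.0029 0.0021 0.0033] [-0.0001  0.0004 -0.    ]
2890 [0.43896235 0.1260573  0.0100103 ] [0.66999921 0.26715093 0.02387573]
scene ((0.5398316383361816, 0.19555334746837616), (0.14405739307403564, 0.20397792756557465), 89.4945068359375)
side ((0.5391397476196289, 0.19474482536315918), (0.20541802048683167, 0.14896298944950104), 0.664513111114502)
```

>>> carry_out(
  increments=[
    [[0,0,-0.04,0,0,0],[0,0,-0.09,0,0,0],[0,0,-0.14,0,0,0],[0,0,-0.16,0,0,0],[0,0,-0.16,0,0,0]],
  ],
)

```text
clock: 5.4
tcp_pos: [0.5219, -0.1611, 0.2115]
orientation: [0.001, 0.0, 1.0, -0.0]
wrist_force: [0.2, -0.6, -1.3]
finger_gap: 0.0444
grip_force: 30.8
```

Run:
```python
from h import *
inc([.59,.195,.21],180)
f,W=cloud('side'); g,W2=cloud('wrist')
cv2.imwrite('pics/c2.png',np.vstack([cv2.resize(f[100:300,160:480],None,fx=1.5,fy=1.5),cv2.resize(g[100:300,160:480],None,fx=1.5,fy=1.5)])[:600])
```

```text
t 5.4 p [ 0.5219 -0.1611  0.2115] yaw 179.98 j6 -0.446 F [ 0.2 -0.6 -1.3] T [-0.024 -0.01   0.002] gap 0.0444 grip 30.8
inc [-0.1359  0.7123  0.0029] [-0.0001  0.0002 -0.0001]
```

View pics/c2.png

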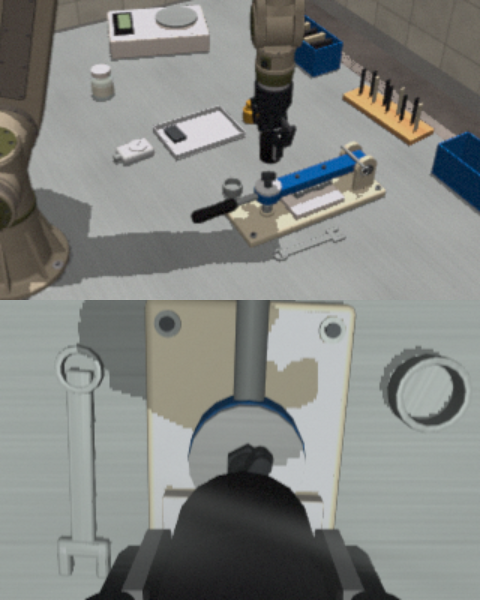

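The cap is lifted and in the fingers (side view, about (270,140)), and the wing shows on the boss at (268,178). Carrying it to the tray.

>>> carry_out(
  increments=[
    [[-0.016,0.08,0,0,0,0],[-0.036,0.19,0,0,0,0],[-0.057,0.3,0,0,0,0],[-0.08,0.41,0,0,0,0],[-0.098,0.51,0,0,0,0]],
  ],
)

```text
clock: 6.12
tcp_pos: [0.5702, 0.096, 0.2097]
orientation: [-0.001, -0.0, 1.0, 0.0]
wrist_force: [0.9, 0.2, 0.5]
finger_gap: 0.0442
grip_force: 30.9
```

>>> carry_out(
  increments=[
    [[-0.019,0.1,0,0,0,0],[-0.034,0.17,0,0,0,0],[-0.038,0.203,0,0,0,0],[-0.038,0.203,0,0,0,0]],
  ],
)

```text
clock: 6.62
tcp_pos: [0.5891, 0.1961, 0.21]
orientation: [-0.001, -0.001, 1.0, -0.0]
wrist_force: [0.5, -0.5, -0.5]
finger_gap: 0.044
grip_force: 30.9
```

Run:
```python
from h import *
inc([.59,.195,.034],180)
f,W=cloud('wrist'); P=W.reshape(-1,3); P=P[np.isfinite(P[:,0])]
m=(P[:,2]>.012)&(P[:,2]<.024)&(P[:,0]>.42)&(P[:,0]<.665)&(P[:,1]>.1)&(P[:,1]<.29)
Q=P[m];print(len(Q),np.percentile(Q,[1,99],axis=0)); m=(np.hypot(P[:,0]-.59,P[:,1]-.195)>.0)&(P[:,2]<.01)&(P[:,0]>.46)&(P[:,0]<.62)&(P[:,1]>.14)&(P[:,1]<.25);print('floor',np.median(P[m][:,2]))
cv2.imwrite('pics/w3.png',f)
```

```text
t 6.625 p [0.5891 0.1961 0.21  ] yaw -179.93 j6 0.191 F [ 0.5 -0.5 -0.5] T [-0.001  0.025 -0.015] gap 0.044 grip 30.9
inc [-0.0023 -0.002   0.3519] [-0.0001 -0.0003  0.0002]
5800 [[0.43881309 0.12850969 0.0123194 ]
 [0.63710503 0.26808864 0.01901693]]
floor 0.0026551343370489477
```

View pics/w3.png

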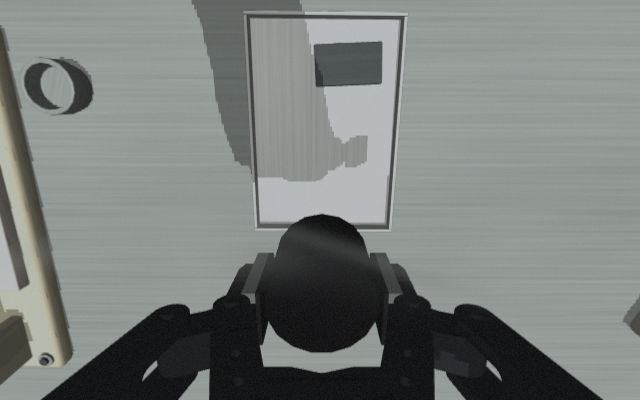

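The wrist picture shows the cap held level at about (322,283), with the tray's free half under it and the block away at (348,63).

>>> carry_out(
  increments=[
    [[0,0,0.08,0,0,0],[0,0,0.18,0,0,0],[0,0,0.27,0,0,0],[0,0,0.325,0,0,0],[0,0,0.334,0,0,0]],
  ],
)

```text
clock: 7.3
tcp_pos: [0.5877, 0.1935, 0.0419]
orientation: [-0.002, 0.001, 1.0, -0.001]
wrist_force: [-0.3, 0.0, -1.1]
finger_gap: 0.0445
grip_force: 30.9
```

>>> carry_out(
  increments=[
    [[0,0,0.006,0,0,0],[0,0,0.01,0,0,0],[0,0,0.013,0,0,0],[0,0,0.015,0,0,0],[0,0,0.015,0,0,0]],
  ],
)

```text
clock: 7.92
tcp_pos: [0.5897, 0.1958, 0.0368]
orientation: [0.0, 0.0, 1.0, 0.0]
wrist_force: [0.9, -0.6, -0.8]
finger_gap: 0.0447
grip_force: 30.9
```

```bash
python3 -c "
from h import *
inc([.59,.195,.0337],180)"
```

```text
t 7.925 p [0.5897 0.1958 0.0368] yaw 180.0 j6 0.191 F [ 0.9 -0.6 -0.8] T [-0.062 -0.004 -0.01 ] gap 0.0447 grip 30.9
inc [-0.0005 -0.0015  0.0062] [ 0.  0. -0.]
```

>>> carry_out(
  increments=[
    [[0,0,0.003,0,0,0],[0,0,0.006,0,0,0],[0,0,0.006,0,0,0]],
  ],
)

```text
clock: 8.3
tcp_pos: [0.5897, 0.1957, 0.0338]
orientation: [0.0, 0.0, 1.0, 0.0]
wrist_force: [-0.4, 0.1, 1.6]
finger_gap: 0.0442
grip_force: 31.0
```

>>> carry_out(
  increments=[
    [[0,0,0.002,0,0,0],[0,0,0.002,0,0,0]],
  ],
)

```text
clock: 8.55
tcp_pos: [0.5897, 0.1957, 0.0337]
orientation: [0.0, 0.0, 1.0, 0.0]
wrist_force: [-3.8, -0.6, 7.7]
finger_gap: 0.0444
grip_force: 31.6
```

>>> carry_out(
  increments=[
    [[0,0,0,0,0,0],[0,0,0,0,0,0],[0,0,0,0,0,0],[0,0,0,0,0,0],[0,0,0,0,0,0]],
  ],
  jaw=0,
)

```text
clock: 9.18
tcp_pos: [0.5897, 0.1956, 0.0325]
orientation: [-0.0, 0.0, 1.0, 0.0]
wrist_force: [0.6, -0.2, -0.1]
finger_gap: 0.0853
grip_force: 0.0
```

>>> carry_out(
  increments=[
    [[0,0,-0.05,0,0,0],[0,0,-0.15,0,0,0],[0,0,-0.27,0,0,0],[0,0,-0.38,0,0,0],[0,0,-0.45,0,0,0]],
  ],
)

```text
clock: 9.8
tcp_pos: [0.5904, 0.1958, 0.2612]
orientation: [0.002, 0.0, 1.0, 0.0]
wrist_force: [0.0, 0.3, -0.6]
finger_gap: 0.0854
grip_force: 0.0
```

Run:
```python
from h import *
inc([.53,-.15,.26],180)
f,W=cloud('side'); P=W.reshape(-1,3); P=P[np.isfinite(P[:,0])]
Q=P[(np.hypot(P[:,0]-.59,P[:,1]-.196)<.04)&(P[:,2]>.03)&(P[:,2]<.07)]; print(len(Q),np.percentile(Q[:,2],[50,98]),Q.mean(0))
Q=Q[Q[:,2]>np.percentile(Q[:,2],98)-.004];print(circ(Q)[0])
# wing
Q=P[(np.hypot(P[:,0]-.521,P[:,1]+.16)<.03)&(P[:,2]>.12)&(P[:,2]<.15)]; print(len(Q),Q.mean(0),cv2.minAreaRect(Q[:,:2].astype(np.float32)))
```

```text
t 9.8 p [0.5904 0.1958 0.2612] yaw 179.99 j6 0.191 F [ 0.   0.3 -0.6] T [-0.019 -0.078 -0.009] gap 0.0854 grip 0.0
inc [ 0.1207 -0.6916  0.0013] [ 0.0001  0.0006 -0.    ]
96 [0.04408398 0.04959562] [0.58665429 0.18747599 0.04291148]
((0.5911954641342163, 0.1899707317352295), 0.02413005940616131)
56 [ 0.52040558 -0.16348607  0.13139762] ((0.5208386778831482, -0.16231855750083923), (0.014160058461129665, 0.029412781819701195), 52.38425064086914)
```

>>> carry_out(
  increments=[
    [[0.024,-0.12,0,0,0,0],[0.046,-0.24,0,0,0,0],[0.07,-0.36,0,0,0,0],[0.095,-0.48,0,0,0,0],[0.12,-0.6,0,0,0,0]],
  ],
)

```text
clock: 10.48
tcp_pos: [0.5289, -0.1061, 0.2575]
orientation: [0.0, 0.0, 1.0, -0.0]
wrist_force: [0.7, -0.1, 0.6]
finger_gap: 0.0854
grip_force: 0.0
```

>>> carry_out(
  increments=[
    [[0.01,-0.1,-0.03,0,0,0],[0.02,-0.12,-0.04,0,0,0],[0.02,-0.12,-0.04,0,0,0],[0.02,-0.12,-0.04,0,0,0]],
  ],
)

```text
clock: 10.98
tcp_pos: [0.5196, -0.1631, 0.2772]
orientation: [-0.0, -0.001, 1.0, 0.0]
wrist_force: [0.9, -0.3, -0.0]
finger_gap: 0.0859
grip_force: 0.0
```

Run:
```python
from h import *
inc([.521,-.16,.28],180)
f,W=cloud('wrist'); P=W.reshape(-1,3); P=P[np.isfinite(P[:,0])]
for lo in (.12,.13,.134):
    Q=P[(np.hypot(P[:,0]-.521,P[:,1]+.16)<.03)&(P[:,2]>lo)&(P[:,2]<.15)]
    print(lo,len(Q),np.percentile(Q[:,2],[2,50,98]),cv2.minAreaRect(Q[:,:2].astype(np.float32)),cv2.fitLine(Q[:,:2].astype(np.float32),cv2.DIST_L2,0,.01,.01).ravel())
Q=P[(P[:,2]>.085)&(P[:,2]<.099)&(P[:,0]>.56)&(P[:,0]<.72)&(abs(P[:,1]+.16)<.04)]
print('beam',len(Q),cv2.fitLine(Q[:,:2].astype(np.float32),cv2.DIST_L2,0,.01,.01).ravel())
cv2.imwrite('pics/w4.png',cv2.resize(f[100:300,220:420],None,fx=3,fy=3))
```

```text
t 10.975 p [ 0.5196 -0.1631  0.2772] yaw -179.94 j6 -0.453 F [ 0.9 -0.3 -0. ] T [-0.03  -0.024 -0.034] gap 0.0859 grip 0.0
inc [-0.0029  0.0062 -0.0056] [ 0.0001 -0.0001  0.0002]
0.12 528 [0.12164821 0.1368038  0.13843453] ((0.5205289721488953, -0.15923668444156647), (0.013179791159927845, 0.03180906921625137), 64.1884765625) [ 0.86243385 -0.50616974  0.51894164 -0.15925515]
0.13 457 [0.13117384 0.13701089 0.13843955] ((0.5206533074378967, -0.15904255211353302), (0.012590190395712852, 0.031612854450941086), 68.35039520263672) [ 0.8645358  -0.5025712   0.51958257 -0.15909542]
0.134 417 [0.13476928 0.13712433 0.13850958] ((0.52083420753479, -0.15911543369293213), (0.012567300349473953, 0.031186038628220558), 69.07836151123047) [ 0.8633979  -0.50452363  0.5202298  -0.15921742]
beam 4838 [ 0.9991257 -0.0418065  0.634546  -0.1637252]
```

View pics/w4.png

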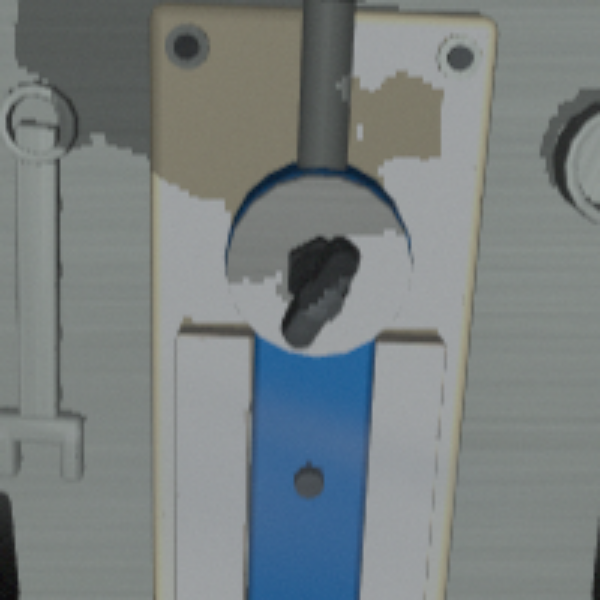

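The crop shows the bare wing on the boss, its ends at about (343,250) and (295,335). That is a world yaw of about -30°, so screw_turn is about 2.16 rad. I'll align the tool with it.

```bash
python3 -c "
from h import *
inc([.5205,-.159,.134],150)"
```

```text
t 11.025 p [ 0.5196 -0.1629  0.2771] yaw -179.91 j6 -0.453 F [ 0.2  1.9 -0.7] T [0.001 0.033 0.027] gap 0.0857 grip 0.0
inc [-0.002   0.0075  0.2863] [ 0.0001 -0.0001  0.0836]
```

>>> carry_out(
  increments=[
    [[-0.002,0.0075,0.03,0,0,0.0278],[-0.002,0.0075,0.07,0,0,0.0556],[-0.002,0.0075,0.14,0,0,0.0836],[-0.002,0.0075,0.19,0,0,0.0836],[-0.002,0.0075,0.2,0,0,0.0836]],
  ],
)

```text
clock: 11.65
tcp_pos: [0.5195, -0.1586, 0.1756]
orientation: [-0.002, 0.259, 0.966, 0.0]
wrist_force: [0.2, 0.3, 0.1]
finger_gap: 0.0852
grip_force: 0.0
```

Run:
```python
from h import *
inc([.5205,-.159,.134],150)
f,W=cloud('wrist'); cv2.imwrite('pics/w5.png',f); P=W.reshape(-1,3); P=P[np.isfinite(P[:,0])]
for lo in (.12,.13):
    Q=P[(np.hypot(P[:,0]-.521,P[:,1]+.16)<.03)&(P[:,2]>lo)&(P[:,2]<.15)]
    print(lo,len(Q),np.percentile(Q[:,2],[2,50,98]),cv2.minAreaRect(Q[:,:2].astype(np.float32)),cv2.fitLine(Q[:,:2].astype(np.float32),cv2.DIST_L2,0,.01,.01).ravel())
```

```text
t 11.65 p [ 0.5195 -0.1586  0.1756] yaw 150.02 j6 0.079 F [0.2 0.3 0.1] T [0.006 0.013 0.012] gap 0.0852 grip 0.0
inc [-0.0024  0.0004  0.0831] [-0.     -0.0007  0.0001]
0.12 1168 [0.12053113 0.13690806 0.13837931] ((0.5204691886901855, -0.15916448831558228), (0.014150552451610565, 0.03241603076457977), 47.19501495361328) [ 0.8607107  -0.5090944   0.5181737  -0.15772378]
0.13 1017 [0.13107373 0.13704647 0.13838803] ((0.5206107497215271, -0.15913188457489014), (0.012585178948938847, 0.031894732266664505), 67.67825317382812) [ 0.8615639  -0.50764906  0.5190491  -0.1582298 ]
```

View pics/w5.png

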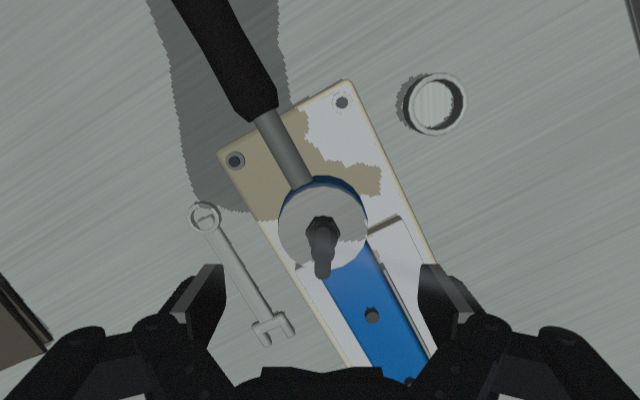

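The wing is now upright in the picture at about (322,245), between the fingers. Descending and gripping.

>>> carry_out(
  increments=[
    [[-0.002,0,0.03,0,0,0],[-0.002,0,0.06,0,0,0],[-0.002,0,0.08,0,0,0],[-0.002,0,0.083,0,0,0]],
  ],
)

```text
clock: 12.2
tcp_pos: [0.5209, -0.1609, 0.1351]
orientation: [-0.001, 0.26, 0.966, 0.0]
wrist_force: [-0.5, 0.0, 0.1]
finger_gap: 0.0852
grip_force: 0.0
```

>>> carry_out(
  increments=[
    [[0,0,0,0,0,0],[0,0,0,0,0,0],[0,0,0,0,0,0],[0,0,0,0,0,0],[0,0,0,0,0,0]],
  ],
  jaw=1,
  squeeze=60,
)

```text
clock: 12.82
tcp_pos: [0.5224, -0.1598, 0.1365]
orientation: [0.001, 0.259, 0.966, 0.002]
wrist_force: [2.8, 4.9, 1.2]
finger_gap: 0.0075
grip_force: 60.3
```

>>> carry_out(
  increments=[
    [[0,0,0,0,0,0],[0,0,0,0,0,0],[0,0,0,0,0,0]],
  ],
)

```text
clock: 13.2
tcp_pos: [0.5224, -0.1598, 0.1365]
orientation: [0.001, 0.259, 0.966, 0.002]
wrist_force: [1.9, 5.2, 0.5]
finger_gap: 0.0074
grip_force: 60.2
```

```bash
python3 -c "
from h import *
inc([.5205,-.159,.134],150)"
```

```text
t 13.2 p [ 0.5224 -0.1598  0.1365] yaw 149.96 j6 0.079 F [1.9 5.2 0.5] T [ 0.975 -0.427  0.013] gap 0.0074 grip 60.2
inc [ 0.0041 -0.0005  0.0051] [ 0.0005  0.0001 -0.0001]
```

>>> carry_out(
  increments=[
    [[0,0,0,0,0,0.022],[0,0,0,0,0,0.044],[0,0,0.0003,0,0,0.066],[0,0,0.0004,0,0,0.088],[0,0,0.0005,0,0,0.11]],
  ],
)

```text
clock: 13.82
tcp_pos: [0.5217, -0.1603, 0.1363]
orientation: [-0.0, 0.573, 0.82, 0.001]
wrist_force: [-0.6, 3.1, 2.8]
finger_gap: 0.0078
grip_force: 60.4
```

```bash
python3 -c "
from h import *
inc([.5205,-.159,.134],26)"
```

```text
t 13.825 p [ 0.5217 -0.1603  0.1363] yaw 110.09 j6 0.774 F [-0.6  3.1  2.8] T [0.494 0.108 0.081] gap 0.0078 grip 60.4
inc [ 0.0033 -0.0014  0.0046] [ 1.000e-04 -3.000e-04  2.336e-01]
```

>>> carry_out(
  increments=[
    [[0,0,0,0,0,0.026],[0,0,0,0,0,0.052],[0,0,0.0003,0,0,0.078],[0,0,0.0004,0,0,0.104],[0,0,0.0005,0,0,0.13]],
  ],
)

```text
clock: 14.45
tcp_pos: [0.5207, -0.1603, 0.136]
orientation: [-0.001, 0.852, 0.524, -0.0]
wrist_force: [-3.5, 3.4, 5.6]
finger_gap: 0.0075
grip_force: 60.7
```

>>> carry_out(
  increments=[
    [[0,0,0,0,0,0.02],[0,0,0,0,0,0.04],[0,0,0.0003,0,0,0.06],[0,0,0.0004,0,0,0.08],[0,0,0.0005,0,0,0.08]],
  ],
)

```text
clock: 15.08
tcp_pos: [0.5202, -0.1598, 0.1358]
orientation: [-0.001, 0.955, 0.298, -0.001]
wrist_force: [-4.1, 3.0, 7.3]
finger_gap: 0.0073
grip_force: 61.0
```

```bash
python3 -c "
from h import *
inc([.5205,-.159,.134],26)"
```

```text
t 15.075 p [ 0.5202 -0.1598  0.1358] yaw 34.66 j6 2.09 F [-4.1  3.   7.3] T [ 0.827  0.906 -0.101] gap 0.0073 grip 61.0
inc [ 0.0015 -0.001   0.0036] [-0.0005  0.0001  0.024 ]
```

>>> carry_out(
  increments=[
    [[0,0,0,0,0,0.008],[0,0,0.0003,0,0,0.016],[0,0,0.0003,0,0,0.016]],
  ],
)

```text
clock: 15.45
tcp_pos: [0.5201, -0.1597, 0.1357]
orientation: [-0.001, 0.968, 0.25, -0.001]
wrist_force: [-5.9, 4.5, 7.7]
finger_gap: 0.0077
grip_force: 61.1
```

```bash
python3 -c "
from h import *
inc([.5205,-.159,.134],26)"
```

```text
t 15.45 p [ 0.5201 -0.1597  0.1357] yaw 28.94 j6 2.19 F [-5.9  4.5  7.7] T [ 0.8    0.942 -0.093] gap 0.0077 grip 61.1
inc [ 0.0014 -0.0008  0.0034] [-0.0005  0.0001  0.0082]
```

>>> carry_out(
  increments=[
    [[0,0,0,0,0,0.006],[0,0,0.0003,0,0,0.012],[0,0,0.0003,0,0,0.012]],
  ],
)

```text
clock: 15.82
tcp_pos: [0.5201, -0.1597, 0.1357]
orientation: [-0.001, 0.977, 0.214, -0.001]
wrist_force: [-5.5, 4.1, 9.1]
finger_gap: 0.0079
grip_force: 63.1
```

```bash
python3 -c "
from h import *
inc([.5205,-.159,.134],26)"
```

```text
t 15.825 p [ 0.5201 -0.1597  0.1357] yaw 24.75 j6 2.264 F [-5.5  4.1  9.1] T [0.84  1.064 0.866] gap 0.0079 grip 63.1
inc [ 0.0013 -0.0009  0.0034] [-0.0004  0.0002 -0.0035]
```

Torque jumped from about 0.1 to 0.87 N m at yaw 24.75°, where I expected the seat at 26°. I'll nudge a little further and dwell.

>>> carry_out(
  increments=[
    [[0,0,0,0,0,0.003],[0,0,0,0,0,0.003],[0,0,0,0,0,0.003]],
  ],
)

```text
clock: 16.2
tcp_pos: [0.5201, -0.1596, 0.1357]
orientation: [-0.001, 0.979, 0.206, -0.001]
wrist_force: [-5.7, 4.6, 8.7]
finger_gap: 0.0074
grip_force: 67.9
```

```bash
python3 -c "
from h import *
inc([.5205,-.159,.136],116)
c=cloud('side')"
```

```text
t 16.2 p [ 0.5201 -0.1596  0.1357] yaw 23.72 j6 2.282 F [-5.7  4.6  8.7] T [0.823 1.065 1.161] gap 0.0074 grip 67.9
inc [ 0.0013 -0.0008 -0.0005] [-5.000e-04 -2.000e-04 -2.563e-01]
```

Seated: torque is still climbing, now 1.16 N m. Backing off a quarter turn.

>>> carry_out(
  increments=[
    [[0,0,0,0,0,-0.026],[0,0,0,0,0,-0.052],[0,0,-0.0003,0,0,-0.078],[0,0,-0.0004,0,0,-0.104],[0,0,-0.0005,0,0,-0.13]],
  ],
)

```text
clock: 16.88
tcp_pos: [0.5208, -0.1603, 0.136]
orientation: [-0.001, 0.816, 0.578, 0.0]
wrist_force: [-4.1, 2.9, 6.0]
finger_gap: 0.0074
grip_force: 60.9
```

>>> carry_out(
  increments=[
    [[0,0,0,0,0,-0.026],[0,0,0,0,0,-0.052],[0,0,-0.0003,0,0,-0.078],[0,0,-0.0004,0,0,-0.104],[0,0,-0.0005,0,0,-0.124]],
  ],
)

```text
clock: 17.5
tcp_pos: [0.5218, -0.1603, 0.1363]
orientation: [0.0, 0.535, 0.845, 0.001]
wrist_force: [1.1, 4.7, 4.1]
finger_gap: 0.0076
grip_force: 60.6
```

>>> carry_out(
  increments=[
    [[0,0,0,0,0,0],[0,0,0,0,0,0]],
  ],
)

```text
clock: 17.75
tcp_pos: [0.5218, -0.1603, 0.1362]
orientation: [0.0, 0.538, 0.843, 0.001]
wrist_force: [0.7, 4.7, 5.9]
finger_gap: 0.0073
grip_force: 60.8
```

Run:
```python
from h import *
inc([.5205,-.159,.136],116)
f,W=cloud('side'); P=W.reshape(-1,3); P=P[np.isfinite(P[:,0])]
Q=P[(np.hypot(P[:,0]-.59,P[:,1]-.196)<.04)&(P[:,2]>.03)&(P[:,2]<.07)]; print(len(Q),np.percentile(Q[:,2],[50,98]),Q.mean(0))
g,W=cloud('wrist'); cv2.imwrite('pics/end.png',np.hstack([f[60:360,120:500],g[60:360,130:510]]))
```

```text
t 17.75 p [ 0.5218 -0.1603  0.1362] yaw 114.87 j6 0.691 F [0.7 4.7 5.9] T [0.859 0.064 0.139] gap 0.0073 grip 60.8
inc [ 0.0035 -0.0013  0.0005] [ 0.0003 -0.0001 -0.0031]
93 [0.04340948 0.04902611] [0.58704183 0.18841354 0.0424684 ]
```

View pics/end.png

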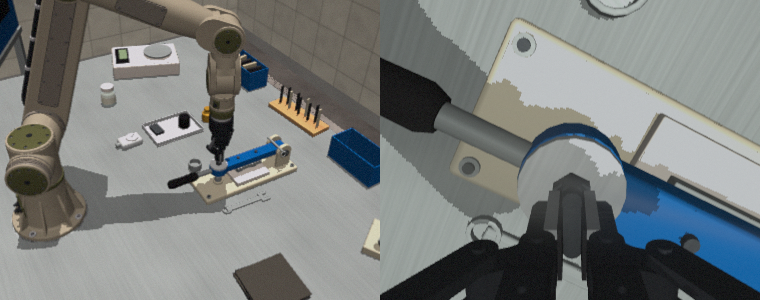

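The left view shows the cap standing in the tray at (184,120). The right view shows the wing held between the pads at about (572,215). Tool yaw is about 89° off the seat, so I'm handing in.

```bash
python3 -c "
from h import *
print(env.hand_in())"
```

```text
the job is handed in; nothing more can be done
None
```

I handed the job in, and no verdict came back: the cap stands mouth down in the tray, and the screw was seated (torque rose to about 1.2 N m), backed off about 89° by tool yaw, and is still gripped at about 60 N.

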